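# Third hand at the squaring jig: close a frame corner and hold it pressed

### The job

I am screwing together the corner of a wooden frame for our sample panels, and I need a third hand. Fetch the loose rail with the tongue, lay it flat in the squaring jig with its long edge along the side fence, and slide its tongue fully home into the forked end of the stile, until the joint is closed and the stile is hard up against the end fence. Then keep pressing it against the end fence with a steady push of about 12 newtons, well within 6 to 20, and finish while still holding it there so that I can drive the screws; never ram it and leave everything else where it lies.

Things in the scene. Friction and masses are not known exactly. Their poses are not given: they have to be found in the camera images.
- rail: The loose wooden bar to fetch: body 180 long, 45 wide, 28 high (mm), with a flat tongue 43 long, 44 wide, 9.5 thick at mid-height of one end. Lies flat on the worktop. Origin: centre of the underside of the 180 mm body; x runs along it toward the tongue, z up. Shoulder (where the body ends and the tongue begins) at x = +90, tongue tip at x = +133. About 0.16 kg.
- shoulder (a point): Centre of the rail's shoulder, the end face of its body round the root of the tongue: 90 mm from the rail's origin toward the tongue, 14 mm above its underside.
- jig: Squaring jig screwed to the worktop: grey laminate base board 230 x 190, 12 thick. Origin on the worktop; axes: x toward the end fence, y away from the side fence. End fence: face at x = +100, from y = -63 to +83. Side fence: face at y = -75, from x = -20 to +85, both 24 high on the base. Base spans x -100 to +130, y -105 to +85. Seated, the rail lies along the jig's x with its edge on the side fence, shoulder at x = +55.
- corner (a point): The jig's inner corner, on top of the base (12 mm above the worktop), where the planes of the two fence faces meet: jig x = +100, y = -75 mm. The fences themselves stop short of it.
- stile: Loose wooden bar lying in the jig along the end fence, some mm away from it: 160 long, 45 wide, 28 high. Origin: centre of its underside; y along its length, x across, toward the end fence. Its end at y = -80 is a fork: slot 12 high at mid-height (8 to 20 mm above its underside), 50 deep, open at the end and on both sides. Slides easily when pushed (planed, waxed wood). Two screw holes in the fork's top.
- end_fence: The jig's end fence, a fixed wooden strip 30 x 146 x 24 mm that takes the push. It is stiff. Origin: centre of its underside, on the jig's base; its face lies 15 mm toward the stile (its -x).
- side_fence: The jig's side fence, a fixed wooden strip 105 x 25 x 24 mm. Origin: centre of its underside, on the jig's base; its face lies 12.5 mm from it (its +y). The rail's grip stays clear of it: it ends 75 mm behind the seated shoulder.
- spare_stile: Bystander beside the rail: a second forked bar like the stile in the jig (160 x 45 x 28 mm, fork, no tongue). Origin: centre of its underside, y along its length.
- screwdriver: Bystander: screwdriver with black handle, 200 mm long, lying near the jig. Origin: middle, underside.
- tape_masking: Bystander: roll of masking tape, 96 mm across, 25 high.
- tin_lid: Bystander: round tin lid, 93 mm across, 7 high.

How it is judged:
On the way, in this order (a step that is already met when the one before it is completed fails the run):
1. the rail is lifted clear of the worktop (height (world z) of rail above 0.016 m), for 0.1 s.
2. the tongue stands at least 10 mm in the fork (x of shoulder in the frame of stile above -0.0555 m and z of shoulder in the frame of stile between 0.01 and 0.018 m and angle between the x axis of rail and the x axis of stile, either way round below 0.15 rad and y of shoulder in the frame of stile between -0.08 and -0.035 m), for 0.1 s.
At the end, for the whole second after the job is handed in: Stile presses on the end fence with 6 to 20 N, the fingers still on the rail; joint closed and shoulder home to within 2 mm (2.5 mm over both gaps); rail flat on the base (4 mm), its edge within 4 mm of the side fence, rail and stile square within 2 degrees, at rest (contact force between stile and end_fence between 6 and 20 N and contact force between the fingers and rail above 3 N and x of shoulder in the frame of stile above -0.0245 m and x of shoulder in the frame of jig above 0.0525 m and y of shoulder in the frame of jig below -0.0485 m and z of shoulder in the frame of jig below 0.03 m and angle between the x axis of rail and the x axis of jig, either way round below 0.035 rad and angle between the y axis of stile and the y axis of jig, either way round below 0.035 rad and linear speed of rail below 0.01 m/s); the arm keeps its last pose, push and grip.
It fails at once if the stile is rammed or forced against the end fence (over 45 N) (contact force between stile and end_fence above 45 N).
It fails at once if a bystander is shifted by more than 30 mm (distance of any of spare_stile, screwdriver, tape_masking, tin_lid from where it was at the start of the episode above 0.03 m).
It also fails if it takes over 45 s, if anything falls off the work surface, if the arm or the gripper's body presses on something with over 40 N, if the wrist force passes 120 N, or if a joint passes its speed limit or range.

### The arm

A 6-joint arm with a two-finger parallel gripper is mounted at the origin on a cart in front of the work surface, level with it; the furniture and walls round the work are solid. World frame = base frame: x ahead of the robot, y to its left, z up, the work surface at z = 0. Lengths are in m, angles in rad, forces in N, time in s.
With the tool pointing down it reaches from about 0.25 to 0.775 m from the base axis. Payload 4 kg.
Tool frame: the origin (TCP) lies at the very end of the fingers, on their centre line; the grasp point (between the pads) lies tcp_to_grasp behind it (tcp_to_grasp is the distance from the TCP to the grasp point, in m); z points along the fingers, y is the direction in which the jaws open and shut (so a half turn about z gives the same grasp; the last joint's range is limited). The gripper opens to 94 mm and grips with 3 to 60 N. Pads are 16 mm wide; open, the fingers measure 119 mm over their backs; the gripper's body (75 mm by 177 mm) begins 78 mm behind the grasp point.
Start: joints at [-1.395, 0.087, 1.371, -0, 1.684, -0.103], TCP at [0.151, -0.529, 0.206] pointing down, gripper open.
Joint ranges: [-3.1, 3.1], [-0.76, 2.03], [0.27, 2.55], [-1.08, 4.22], [0.17, 2.65], [-2.57, 2.57]. Speed limits (rad/s): [2.79, 2.79, 3.14, 3.14, 3.14, 3.14].

### API

Orientations are given as [roll, pitch, yaw] about the fixed x, y, z axes, in that order (R = Rz(yaw) Ry(pitch) Rx(roll)).
In Python, from bench import * gives the robot as it stands.
- The arm moves only by the tool play_rows, never from a script. Its argument "rows" is a list of rows, each a list of 3 entries, a list of its own where there are three numbers: the finger opening in cm, from 0 to 9.4, then the shift along the world's x, y, z in cm, then the turn, a rotation vector about the world's x, y, z in rad. A call has 1 to 8 rows; each row is the pose to reach, as a shift and turn from the pose commanded when the call began; what a row does not reach only later rows make up. A row lasts 1/12 s, in which the tool goes at most 41.7 mm and 7.16 degrees, less where a joint would pass 70% of its speed; a pose out of reach is approached as far as the arm can. A call with a gripper value outside its range is refused whole. The fingers move at their own pace and stop on an object; the grip force is fixed at half the most. Time passes only in rows, so rows that repeat a pose let the fingers close. It gives the time, the measured TCP pose, the force and the opening at its end, in the units of the state.
- get_obs(): the state, without advancing time (a new reading comes with each control period).
- snapshot(name): name is "side" or "top" or "wrist"; returns a dict with "pixels" (400x640x3 uint8, red, green, blue), "fx", "fy", "cx", "cy" (pixels), "dist_coeffs" ([k1, k2, p1, p2, k3] as OpenCV has them; the pictures are not rectified), "rvec" (rotation vector, rad) and "tvec" (3), from world to camera coordinates, as OpenCV has them. Camera axes: x right, y down, z forward; pixel columns grow to the right and rows downward; lengths in m; the calibration is good to about 2 mm. A picture is of the moment at which its call begins. There is no depth.
- close_job(): hands the job in, once; it reports no verdict.
Trained networks look in the newest picture that a camera, given by its name, has taken for a name from the list of things; names that differ only in an ending like _2 or _b are one class to them, and where a whole thing is asked for, a point or a joint stands for the part that bears it (a point fixed in the world has none). Each returns a list of dicts, best first, with "confidence" (0 to 1); they miss things now and then, are a little off and sometimes report something else, mostly with a low value. They report only what shows in the picture. A call takes as long as a camera call.
- silhouettes(camera, label): "mask" (400x640 bool, what is visible of it) and "point" ([row, column] in pixels, amid what is visible of it).
The state is a dict: "time": time; "joint_positions": joint angles; "qvel": joint speeds; "joint_torque": joint torques, N m; "tool_pos": TCP position; "ee_rot": TCP orientation; "wrist_force": force on the tool from outside, world axes, zero at the start; "wrist_torque": the same for the moment, N m; "width": finger opening in m.
Only numpy, scipy, OpenCV 4.12 (cv2) and the standard library are available. Lean on these libraries where they do the work, as an engineer would, in place of code of your own. Each camera call takes 0.05 s, during which the arm holds its last target. There are 200 camera calls.

## Working session

There is one attempt and no reset: what is moved stays moved. The work goes in short steps, Python scripts to look and compute and a tool call to move; the robot and the scene stay as the last step left them, time stands still between calls to the robot, and variables do not carry over. Pictures are saved under pics/ and viewed, about 8 in all and at most 12, crops included, and the job is handed in when it is done.

Besides the shell and the picture viewer there is one more tool, called after "Call:" by a JSON object that holds its "op" and its "data". play_rows: Moves the arm, as the interface text tells. Its arguments: {"type":"object","properties":{"rows":{"type":"array"}},"required":["rows"]}

```bash
mkdir -p pics; ls; cat > h.py <<'E'
from bench import *
import numpy as np, cv2, json
def snap(n,fn=None):
    s=snapshot(n)
    if fn: cv2.imwrite('pics/'+fn,s["pixels"][:,:,::-1])
    return s
def ray(s,uv,z):
    K=np.array([[s["fx"],0,s["cx"]],[0,s["fy"],s["cy"]],[0,0,1.]])
    p=cv2.undistortPoints(np.array(uv,float).reshape(-1,1,2),K,np.array(s["dist_coeffs"],float))[:,0]
    R=cv2.Rodrigues(np.array(s["rvec"],float))[0]; t=np.array(s["tvec"],float).ravel()
    c=-R.T@t; d=np.c_[p,np.ones(len(p))]@R
    return c+d*((z-c[2])/d[:,2])[:,None]
def proj(s,P):
    K=np.array([[s["fx"],0,s["cx"]],[0,s["fy"],s["cy"]],[0,0,1.]])
    return cv2.projectPoints(np.array(P,float).reshape(-1,1,3),np.array(s["rvec"],float),np.array(s["tvec"],float),K,np.array(s["dist_coeffs"],float))[0][:,0]
E
python3 - <<'E'
from h import *
s={n:snap(n) for n in("top","side","wrist")}
cv2.imwrite('pics/a.png',s["top"]["pixels"][:,:,::-1]);cv2.imwrite('pics/b.png',s["side"]["pixels"][:,:,::-1])
for n,z in [("rail",.028),("jig",.012),("stile",.04),("end_fence",.036),("side_fence",.036),("spare_stile",.028),("screwdriver",.02),("tape_masking",.025),("tin_lid",.007)]:
    for d in silhouettes("top",n)[:2]:
        m=d["mask"].astype(np.uint8); r,c=d["point"]
        cs=max(cv2.findContours(m,0,2)[0],key=cv2.contourArea)
        b=cv2.boxPoints(cv2.minAreaRect(cs))
        print(n,round(d["confidence"],2),[int(r),int(c)],m.sum(),ray(s["top"],[[c,r]],z)[0].round(3),ray(s["top"],b,z)[:,:2].round(3).tolist())
o=get_obs();print({k:np.round(v,3).tolist() for k,v in o.items()})
import bench;print([k for k in dir(bench) if k[0]!='_'])
E
```

```text
pics
rail 0.57 [202, 439] 1328 [ 0.545 -0.38   0.028] [[0.55, -0.265], [0.598, -0.275], [0.557, -0.497], [0.509, -0.485]]
rail 0.5 [239, 264] 4839 [0.441 0.106 0.028] [[0.534, 0.263], [0.543, 0.023], [0.351, 0.014], [0.342, 0.248]]
jig 0.76 [239, 259] 4836 [0.442 0.121 0.012] [[0.536, 0.266], [0.542, 0.023], [0.347, 0.017], [0.341, 0.254]]
jig 0.55 [199, 443] 1306 [ 0.555 -0.395  0.012] [[0.553, -0.27], [0.601, -0.28], [0.559, -0.502], [0.511, -0.49]]
stile 0.6 [247, 232] 1096 [0.418 0.19  0.04 ] [[0.503, 0.219], [0.504, 0.169], [0.344, 0.165], [0.344, 0.213]]
end_fence 0.59 [246, 214] 667 [0.421 0.239 0.036] [[0.49, 0.255], [0.49, 0.219], [0.347, 0.214], [0.347, 0.248]]
side_fence 0.79 [212, 246] 374 [0.515 0.154 0.036] [[0.532, 0.21], [0.532, 0.105], [0.504, 0.104], [0.504, 0.209]]
side_fence 0.15 [144, 454] 482 [ 0.709 -0.426  0.036] [[0.736, -0.341], [0.737, -0.437], [0.641, -0.433], [0.64, -0.337]]
spare_stile 0.79 [244, 434] 1028 [ 0.426 -0.361  0.028] [[0.414, -0.281], [0.461, -0.291], [0.434, -0.453], [0.387, -0.443]]
screwdriver 0.79 [257, 345] 402 [ 0.391 -0.116  0.02 ] [[0.509, -0.075], [0.516, -0.104], [0.339, -0.145], [0.332, -0.117]]
tape_masking 0.92 [138, 445] 433 [ 0.729 -0.405  0.025] [[0.691, -0.323], [0.761, -0.393], [0.693, -0.455], [0.624, -0.386]]
{'time': 0.6, 'joint_positions': [-1.395, 0.087, 1.371, 0.0, 1.684, -0.103], 'qvel': [-0.002, 0.001, -0.0, -0.001, -0.0, 0.001], 'joint_torque': [-0.001, -33.978, -30.242, 0.072, 0.024, -0.0], 'tool_pos': [0.151, -0.529, 0.206], 'ee_rot': [3.142, -0.0, 0.279], 'wrist_force': [-0.433, -0.081, -0.0], 'wrist_torque': [-0.014, -0.004, 0.012], 'width': 0.094}
['IKError', 'close_job', 'get_obs', 'silhouettes', 'snapshot', 'tcp_to_grasp']
```

View pics/a.png

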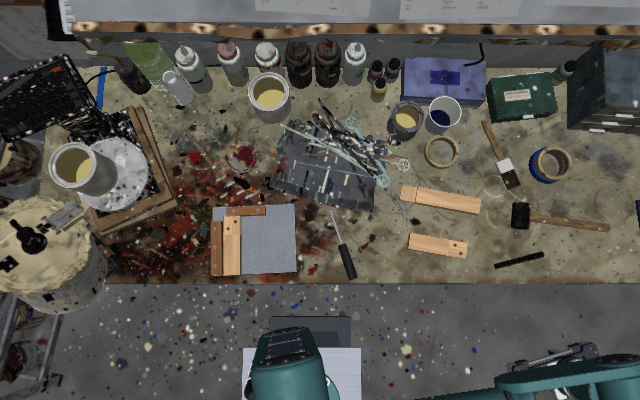

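Call:
{"op": "play_rows", "data": {"rows": [[9.4,[4,1,0],[0,0,0.11]],[9.4,[8,2,0],[0,0,0.22]],[9.4,[12,3,0],[0,0,0.33]],[9.4,[16,4,0],[0,0,0.44]],[9.4,[20,5,0],[0,0,0.55]],[9.4,[24,6,0],[0,0,0.66]],[9.4,[28,7,0],[0,0,0.77]],[9.4,[31,8,0],[0,0,0.88]]]}}

```text
time: 1.27
tool_pos: [0.4644, -0.4475, 0.2052]
ee_rot: [3.141, -0.001, 1.166]
wrist_force: [-0.1, -0.7, 0.0]
width: 0.0937
```

Call:
{"op": "play_rows", "data": {"rows": [[9.4,[4,1,0],[0,0,0.11]],[9.4,[8,1.7,0],[0,0,0.228]],[9.4,[8,1.7,0],[0,0,0.228]],[9.4,[8,1.7,0],[0,0,0.228]]]}}

```text
time: 1.6
tool_pos: [0.5431, -0.4305, 0.2035]
ee_rot: [-3.139, -0.001, 1.389]
wrist_force: [-0.4, -1.2, 0.3]
width: 0.0937
```

```bash
python3 - <<'E'
from h import *
s=snap("wrist"); t=snap("top")
for n in ("rail","spare_stile"):
  for d in silhouettes("wrist",n)[:2]: 
    m=d["mask"].astype(np.uint8);cs=max(cv2.findContours(m,0,2)[0],key=cv2.contourArea);b=cv2.boxPoints(cv2.minAreaRect(cs))
    print(n,d["confidence"],d["point"],b.round().tolist(),ray(s,b,.028)[:,:2].round(4).tolist())
a=s["pixels"][:,:,::-1]; cv2.imwrite("pics/c.png",a)
b=cv2.resize(t["pixels"][180:290,200:310,::-1],None,fx=5,fy=5,interpolation=2);cv2.imwrite("pics/d.png",b)
print(tcp_to_grasp); print(get_obs()["tool_pos"],get_obs()["ee_rot"])
E
```

```text
rail 0.79 [137.2, 322.0] [[302.0, 52.0], [340.0, 52.0], [340.0, 234.0], [302.0, 234.0]] [[0.5508, -0.2727], [0.5935, -0.2805], [0.5574, -0.497], [0.5085, -0.488]]
spare_stile 0.79 [153.6, 219.8] [[191.0, 90.0], [235.0, 86.0], [246.0, 220.0], [203.0, 224.0]] [[0.4141, -0.2889], [0.4661, -0.2948], [0.4412, -0.4563], [0.3834, -0.4511]]
0.0188
[ 0.5401083  -0.4325645   0.20624892] [3.14113245e+00 7.39417388e-04 1.38455865e+00]
```

View pics/c.png

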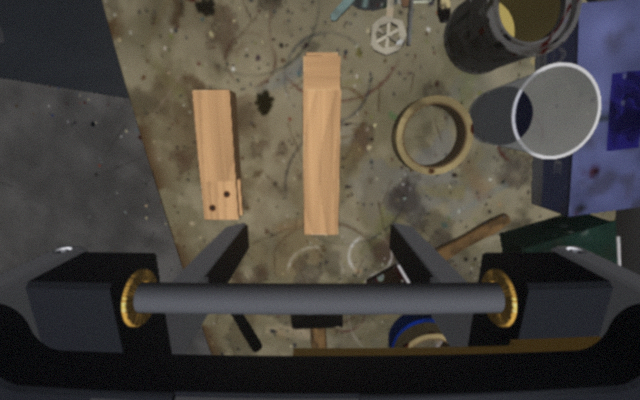

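View pics/d.png

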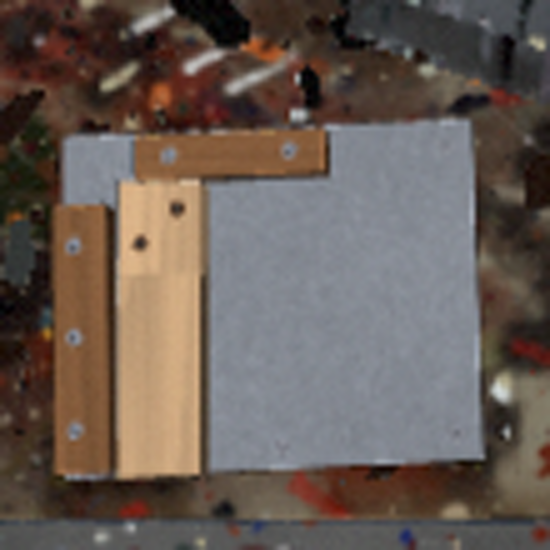

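```bash
python3 - <<'E'
from h import *
s=snap("wrist"); t=snap("top")
r=silhouettes("wrist","rail")[0]; m=r["mask"]
rows=np.arange(98,225,6)
mid=[];
for q in rows:
    c=np.where(m[q])[0]; mid.append([(c.min()+c.max())/2,q])
P=ray(s,mid,.028); print(P[[0,-1],:2].round(4))
d=P[0]-P[-1]; print("yaw",np.arctan2(d[1],d[0]))
print("shoulder,tail,tip",ray(s,[[321,88],[321,234]],.028)[:,:2].round(4),ray(s,[[321,52]],.019)[:,:2].round(4))
pts=np.array([[470,122],[485,460],[62,135],[327,176],[137,176],[112,207],[110,473],[118,180],[205,180],[118,475],[204,475]],float)/5+[200,180]
for p,z in zip(pts,[.012]*3+[.036]*4+[.04]*4): print(p,z,ray(t,[p],z)[0,:2].round(4))
E
```

```text
[[ 0.5635 -0.329 ]
 [ 0.5344 -0.4827]]
yaw 1.3839065137874105
shoulder,tail,tip [[ 0.5632 -0.3175]
 [ 0.53   -0.496 ]] [[ 0.571  -0.2765]]
[294.  204.4] 0.012 [0.5403 0.0268]
[297. 272.] 0.012 [0.3527 0.0162]
[212.4 207. ] 0.012 [0.5325 0.2552]
[265.4 215.2] 0.036 [0.5064 0.1034]
[227.4 215.2] 0.036 [0.5062 0.2075]
[222.4 221.4] 0.036 [0.489  0.2206]
[222.  274.6] 0.036 [0.3452 0.2162]
[223.6 216. ] 0.04 [0.5034 0.217 ]
[241. 216.] 0.04 [0.5035 0.1695]
[223.6 275. ] 0.04 [0.3442 0.211 ]
[240.8 275. ] 0.04 [0.3442 0.165 ]
```

Call:
{"op": "play_rows", "data": {"rows": [[7.5,[0.3,-0.2,-4],[0,0,0]],[7.5,[0.3,-0.2,-8],[0,0,0]],[7.5,[0.3,-0.2,-12],[0,0,0]],[7.5,[0.3,-0.2,-14.5],[0,0,0]],[7.5,[0.3,-0.2,-16.5],[0,0,0]],[7.5,[0.3,-0.2,-18.5],[0,0,0]],[7.5,[0.3,-0.2,-20],[0,0,0]],[7.5,[0.3,-0.2,-20],[0,0,0]]]}}

```text
time: 2.62
tool_pos: [0.542, -0.4328, 0.0018]
ee_rot: [-3.137, -0.003, 1.385]
wrist_force: [0.2, 0.3, 0.4]
width: 0.0751
```

Call:
{"op": "play_rows", "data": {"rows": [[4,[0,0,0],[0,0,0]],[4,[0,0,0],[0,0,0]],[4,[0,0,0],[0,0,0]],[4,[0,0,0],[0,0,0]],[4,[0,0,0],[0,0,0]],[4,[0,0,0],[0,0,0]],[4,[0,0,0],[0,0,0]]]}}

```text
time: 3.2
tool_pos: [0.5448, -0.4343, 0.0069]
ee_rot: [3.14, 0.001, 1.387]
wrist_force: [-1.1, 0.2, 3.9]
width: 0.0447
```

Call:
{"op": "play_rows", "data": {"rows": [[4,[0,0,1],[0,0,0]],[4,[0,0,3],[0,0,0]],[4,[0,0,6],[0,0,0]],[4,[0,3,9],[0,0,0.0]],[4,[-1,6,11],[0,0,0.05]],[4,[-1.5,9.5,12],[0,0,0.1]],[4,[-2,13,12],[0,0,0.16]],[4,[-3,16.5,12],[0,0,0.22]]]}}

```text
time: 3.87
tool_pos: [0.5148, -0.2675, 0.1268]
ee_rot: [3.139, 0.001, 1.61]
wrist_force: [-0.3, 0.6, -1.7]
width: 0.0446
```

Call:
{"op": "play_rows", "data": {"rows": [[4,[-1,3.5,0],[0,0,0]],[4,[-2,7,0],[0,0,0]],[4,[-2.5,10.5,0],[0,0,0]],[4,[-3.1,13.5,0],[0,0,0]],[4,[-3.1,16.5,0],[0,0,0]],[4,[-3.1,18,0],[0,0,0]],[4,[-3.1,18,0],[0,0,0]],[4,[-3.1,18,0],[0,0,0]]]}}

```text
time: 4.53
tool_pos: [0.483, -0.0883, 0.1255]
ee_rot: [-3.141, 0.001, 1.609]
wrist_force: [-0.1, -0.6, -1.9]
width: 0.0446
```

```bash
python3 - <<'E'
from h import *
o=get_obs(); print(o["tool_pos"],o["ee_rot"],o["width"],o["wrist_force"])
s=snap("wrist")
cv2.imwrite("pics/e.png",s["pixels"][:,:,::-1])
E
```

```text
[ 0.48304385 -0.08828634  0.12550988] [-3.14122979e+00  6.28315171e-04  1.60873481e+00] 0.0445912842326204 [-0.05108126 -0.58431846 -1.91229722]
```

View pics/e.png

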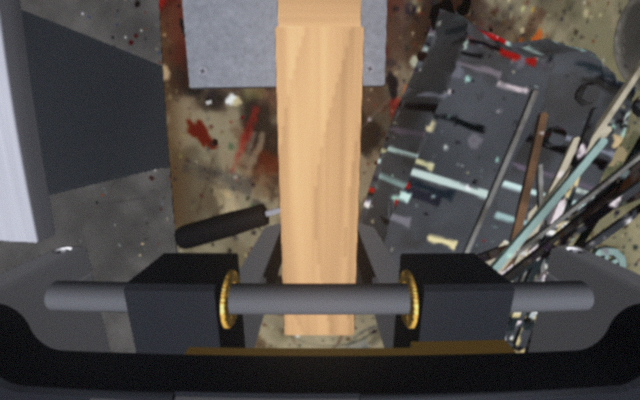

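```bash
python3 - <<'E'
from h import *
s=snap("wrist");o=get_obs();z=o["tool_pos"][2]-.006+.028
P=ray(s,[[189,88],[387,85]],.012);print(P.round(4),np.linalg.norm(P[0]-P[1]),"jigyaw",np.arctan2(*(P[0]-P[1])[[1,0]])-np.pi/2)
Q=ray(s,[[276,27],[363,27],[284,333],[354,333]],z);print(Q.round(4),[np.linalg.norm(Q[0]-Q[1]),np.linalg.norm(Q[3]-Q[2])])
a=(Q[0]+Q[1])/2-(Q[2]+Q[3])/2;print(np.linalg.norm(a),np.arctan2(a[1],a[0]))
E
```

```text
[[0.3521 0.0157 0.012 ]
 [0.5436 0.0248 0.012 ]] 0.19173380798803383 jigyaw -4.66462418518806
[[ 0.4563  0.0288  0.1474]
 [ 0.4996  0.0304  0.1474]
 [ 0.4619 -0.1472  0.1474]
 [ 0.5066 -0.1456  0.1474]] [np.float64(0.04334528042630471), np.float64(0.0447638805283995)]
0.17608914292548422 1.6063487330483586
```

Call:
{"op": "play_rows", "data": {"rows": [[4,[0,3,-1],[0,0,0]],[4,[0,6,-3],[0,0,0.007]],[4,[0.1,8,-5],[0,0,0.007]],[4,[0.1,8.2,-7],[0,0,0.007]],[4,[0.1,8.2,-8],[0,0,0.007]],[4,[0.1,8.2,-8],[0,0,0.007]],[4,[0.1,8.2,-8],[0,0,0.007]]]}}

```text
time: 5.22
tool_pos: [0.4843, -0.008, 0.0453]
ee_rot: [-3.141, 0.0, 1.612]
wrist_force: [-0.2, -0.6, -1.8]
width: 0.0447
```

```bash
python3 - <<'E'
from h import *
o=get_obs(); print(o["tool_pos"],o["ee_rot"],o["width"],o["wrist_force"])
s=snap("wrist");t=snap("top");d=snap("side")
a=cv2.resize(t["pixels"][185:285,205:325,::-1],None,fx=5,fy=5,interpolation=2)
b=s["pixels"][0:250,150:500,::-1]
W=np.zeros((600,800,3),np.uint8);W[:335,:400]=cv2.resize(a,(400,335),interpolation=3);W[:286,400:]=cv2.resize(b,(400,286))
W[336:586,:400]=cv2.resize(d["pixels"][:,:,::-1],(400,250))
cv2.imwrite("pics/f.png",W);cv2.imwrite("pics/side.png",d["pixels"][:,:,::-1])
for n in("rail","stile","end_fence","side_fence"):
  for cam in("side","wrist"):
    r=silhouettes(cam,n); print(n,cam,[(round(q["confidence"],2),np.round(q["point"]).tolist(),int(q["mask"].sum())) for q in r[:2]])
E
```

```text
[ 0.48434126 -0.00797052  0.04531277] [-3.14058226e+00  2.56477478e-04  1.61208452e+00] 0.0447010676989826 [-0.21173899 -0.60776578 -1.79128217]
rail side [(0.66, [195.0, 292.0], 524)]
rail wrist [(0.33, [15.0, 597.0], 3024)]
stile side [(0.57, [180.0, 274.0], 362)]
stile wrist []
end_fence side [(0.62, [173.0, 267.0], 2)]
end_fence wrist []
side_fence side [(0.53, [188.0, 313.0], 156)]
side_fence wrist [(0.84, [33.0, 385.0], 2858)]
```

View pics/f.png

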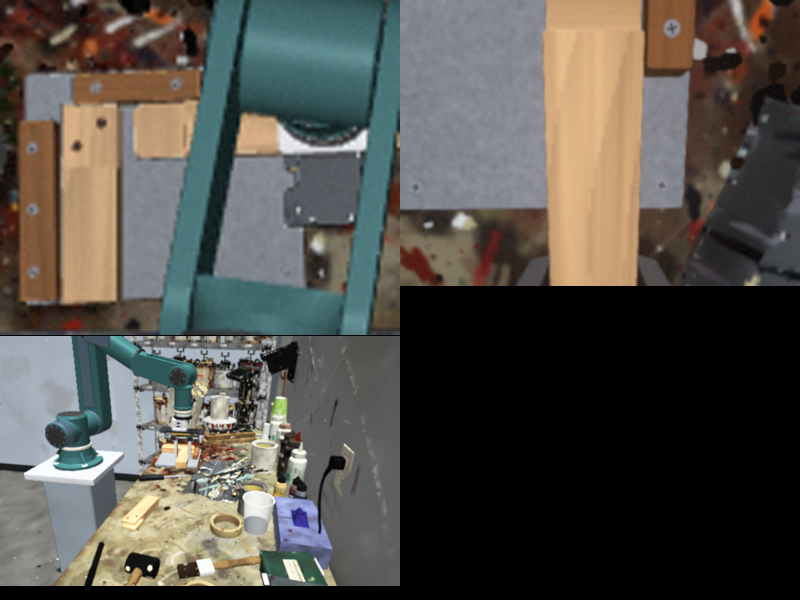

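```bash
python3 - <<'E'
from h import *
s=snap("wrist");o=get_obs();z=o["tool_pos"][2]+.022
m=silhouettes("wrist","side_fence")[0]["mask"]
for r in (2,15,30,45,55,60,63,66):
    c=np.where(m[r])[0]
    if len(c): print(r,c.min(),c.max(),ray(s,[[c.min()-.5,r]],.036)[0,:2].round(4))
ys=np.where(m.any(1))[0];print("rows",ys.min(),ys.max())
g=s["pixels"].astype(int)
for r in (40,60): print(r,[tuple(x) for x in g[r,355:372]])
print("rail R edge",ray(s,[[362,27],[361,120]],z)[:,:2].round(4),"L",ray(s,[[276,27],[278,120]],z)[:,:2].round(4))
print("base near",ray(s,[[480,182]],.012).round(4))
E
```

```text
2 362 407 [0.5023 0.1369]
15 362 406 [0.5028 0.1298]
30 364 407 [0.5046 0.1216]
45 364 406 [0.5052 0.1132]
55 363 405 [0.505  0.1075]
60 363 403 [0.5052 0.1047]
63 363 400 [0.5053 0.103 ]
66 363 397 [0.5054 0.1012]
rows 0 69
40 [(np.int64(203), np.int64(159), np.int64(118)), (np.int64(201), np.int64(158), np.int64(114)), (np.int64(202), np.int64(161), np.int64(117)), (np.int64(199), np.int64(158), np.int64(114)), (np.int64(197), np.int64(156), np.int64(113)), (np.int64(201), np.int64(160), np.int64(117)), (np.int64(205), np.int64(163), np.int64(122)), (np.int64(193), np.int64(153), np.int64(113)), (np.int64(151), np.int64(116), np.int64(83)), (np.int64(98), np.int64(73), np.int64(51)), (np.int64(76), np.int64(53), np.int64(35)), (np.int64(95), np.int64(62), np.int64(39)), (np.int64(125), np.int64(83), np.int64(52)), (np.int64(134), np.int64(89), np.int64(54)), (np.int64(136), np.int64(90), np.int64(56)), (np.int64(137), np.int64(89), np.int64(57)), (np.int64(136), np.int64(88), np.int64(54))]
60 [(np.int64(202), np.int64(160), np.int64(114)), (np.int64(205), np.int64(166), np.int64(122)), (np.int64(205), np.int64(162), np.int64(121)), (np.int64(202), np.int64(164), np.int64(119)), (np.int64(203), np.int64(163), np.int64(119)), (np.int64(204), np.int64(161), np.int64(118)), (np.int64(203), np.int64(162), np.int64(120)), (np.int64(180), np.int64(140), np.int64(101)), (np.int64(120), np.int64(92), np.int64(66)), (np.int64(67), np.int64(48), np.int64(34)), (np.int64(76), np.int64(54), np.int64(36)), (np.int64(99), np.int64(66), np.int64(45)), (np.int64(118), np.int64(76), np.int64(52)), (np.int64(125), np.int64(83), np.int64(50)), (np.int64(128), np.int64(80), np.int64(52)), (np.int64(135), np.int64(89), np.int64(55)), (np.int64(126), np.int64(81), np.int64(51))]
rail R edge [[0.4996 0.1127]
 [0.5024 0.0677]] L [[0.4568 0.1109]
 [0.4585 0.0658]]
base near [[0.6045 0.0293 0.012 ]]
```

Call:
{"op": "play_rows", "data": {"rows": [[4,[0.1,0,-0.8],[0,0,0]],[4,[0.2,0,-1.5],[0,0,0]],[4,[0.3,0,-2.0],[0,0,0]],[4,[0.3,0,-2.3],[0,0,0]],[4,[0.3,0,-2.5],[0,0,0]],[4,[0.3,0,-2.6],[0,0,0]],[4,[0.3,0,-2.65],[0,0,0]],[4,[0.3,0,-2.65],[0,0,0]]]}}

```text
time: 6.53
tool_pos: [0.4875, -0.0068, 0.0191]
ee_rot: [3.141, 0.0, 1.614]
wrist_force: [-0.5, -0.2, -1.9]
width: 0.0447
```

Call:
{"op": "play_rows", "data": {"rows": [[4,[0.1,0,-0.05],[0,0,0]],[4,[0.15,0,-0.1],[0,0,0]],[4,[0.15,0,-0.1],[0,0,0]],[4,[0.15,0,-0.1],[0,0,0]]]}}

```text
time: 6.87
tool_pos: [0.4894, -0.0068, 0.0187]
ee_rot: [3.14, 0.0, 1.614]
wrist_force: [-1.2, 0.8, 1.8]
width: 0.045
```

Call:
{"op": "play_rows", "data": {"rows": [[4,[-0.02,0.5,0],[0,0,0]],[4,[-0.04,1.0,0],[0,0,0]],[4,[-0.06,1.5,0],[0,0,0]],[4,[-0.09,2.0,0],[0,0,0]],[4,[-0.11,2.5,0],[0,0,0]],[4,[-0.13,3.0,0],[0,0,0]],[4,[-0.13,3.0,0],[0,0,0]],[4,[-0.13,3.0,0],[0,0,0]]]}}

```text
time: 7.53
tool_pos: [0.4882, 0.0244, 0.0188]
ee_rot: [3.14, -0.001, 1.615]
wrist_force: [-0.6, 1.0, 5.5]
width: 0.0446
```

```bash
python3 - <<'E'
from h import *
o=get_obs(); print(o["tool_pos"],o["ee_rot"],o["width"],o["wrist_force"])
s=snap("wrist");t=snap("top")
W=np.zeros((440,800,3),np.uint8);W[:400,:400]=cv2.resize(t["pixels"][195:285,205:295,::-1],(400,400),interpolation=2);W[:400,400:]=cv2.resize(s["pixels"][0:200,220:420,::-1],(400,400))
cv2.imwrite("pics/g.png",W)
E
```

```text
[0.48821809 0.02439198 0.01880557] [ 3.13973035e+00 -9.62955960e-04  1.61451119e+00] 0.0446328493343064 [-0.57311562  0.98540721  5.53888771]
```

View pics/g.png

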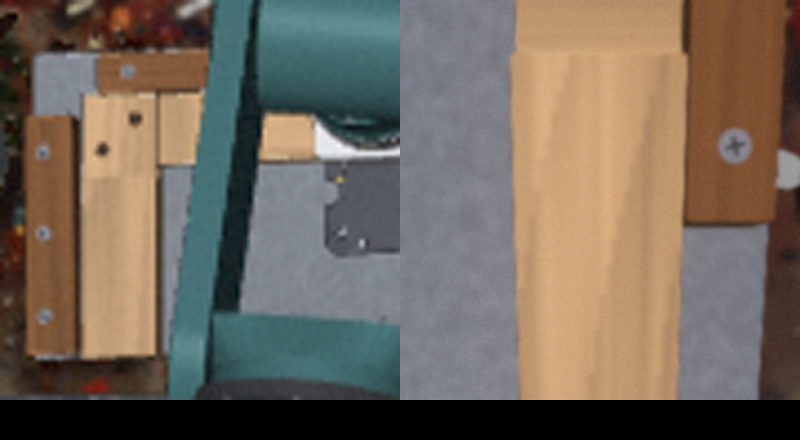

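Call:
{"op": "play_rows", "data": {"rows": [[4,[-0.02,0.4,0.02],[0,0,0]],[4,[-0.03,0.8,0.03],[0,0,0]],[4,[-0.05,1.2,0.03],[0,0,0]],[4,[-0.07,1.6,0.03],[0,0,0]],[4,[-0.09,2.0,0.03],[0,0,0]],[4,[-0.1,2.3,0.03],[0,0,0]],[4,[-0.11,2.5,0.03],[0,0,0]],[4,[-0.11,2.5,0.03],[0,0,0]]]}}

```text
time: 8.3
tool_pos: [0.4869, 0.049, 0.0188]
ee_rot: [3.14, -0.0, 1.615]
wrist_force: [0.5, -1.1, 5.7]
width: 0.0447
```

Call:
{"op": "play_rows", "data": {"rows": [[4,[0,0.05,0],[0,0,0]],[4,[0,0.1,0],[0,0,0]],[4,[-0.01,0.15,0],[0,0,0]],[4,[-0.01,0.2,0],[0,0,0]],[4,[-0.01,0.25,0],[0,0,0]],[4,[-0.01,0.3,0],[0,0,0]],[4,[-0.01,0.3,0],[0,0,0]],[4,[-0.01,0.3,0],[0,0,0]]]}}

```text
time: 8.97
tool_pos: [0.4868, 0.0514, 0.0188]
ee_rot: [3.14, 0.001, 1.614]
wrist_force: [-0.1, -1.7, 5.5]
width: 0.0447
```

Call:
{"op": "play_rows", "data": {"rows": [[4,[0,0.05,0],[0,0,0]],[4,[0,0.1,0],[0,0,0]],[4,[-0.01,0.15,0],[0,0,0]],[4,[-0.01,0.2,0],[0,0,0]],[4,[-0.01,0.25,0],[0,0,0]],[4,[-0.01,0.3,0],[0,0,0]],[4,[-0.01,0.3,0],[0,0,0]],[4,[-0.01,0.3,0],[0,0,0]]]}}

```text
time: 9.63
tool_pos: [0.4867, 0.0544, 0.0188]
ee_rot: [3.14, 0.001, 1.614]
wrist_force: [-0.2, -2.5, 5.2]
width: 0.0446
```

Call:
{"op": "play_rows", "data": {"rows": [[4,[0,0.04,0],[0,0,0]],[4,[0,0.08,0],[0,0,0]],[4,[-0.01,0.12,0],[0,0,0]],[4,[-0.01,0.16,0],[0,0,0]],[4,[-0.01,0.2,0],[0,0,0]],[4,[-0.01,0.2,0],[0,0,0]],[4,[-0.01,0.2,0],[0,0,0]]]}}

```text
time: 10.22
tool_pos: [0.4866, 0.0563, 0.0188]
ee_rot: [3.14, 0.001, 1.614]
wrist_force: [0.7, -3.1, 5.2]
width: 0.0447
```

Call:
{"op": "play_rows", "data": {"rows": [[4,[0,0.04,0],[0,0,0]],[4,[0,0.08,0],[0,0,0]],[4,[-0.01,0.12,0],[0,0,0]],[4,[-0.01,0.16,0],[0,0,0]],[4,[-0.01,0.2,0],[0,0,0]],[4,[-0.01,0.2,0],[0,0,0]],[4,[-0.01,0.2,0],[0,0,0]]]}}

```text
time: 10.8
tool_pos: [0.4865, 0.0577, 0.0188]
ee_rot: [3.14, 0.002, 1.614]
wrist_force: [0.5, -4.6, 6.2]
width: 0.0445
```

```bash
python3 - <<'E'
from h import *
o=get_obs(); print(o["tool_pos"],o["ee_rot"],o["width"],o["wrist_force"])
t=snap("top");s=snap("wrist")
W=np.zeros((440,800,3),np.uint8);W[:400,:400]=cv2.resize(t["pixels"][200:280,205:285,::-1],(400,400),interpolation=2);W[:400,400:]=cv2.resize(s["pixels"][0:200,220:420,::-1],(400,400))
cv2.imwrite("pics/i.png",W)
E
```

```text
[0.48646868 0.05770335 0.01880585] [3.14048187e+00 2.05534725e-03 1.61435042e+00] 0.044529693264755386 [ 0.47503335 -4.59309252  6.16521215]
```

View pics/i.png

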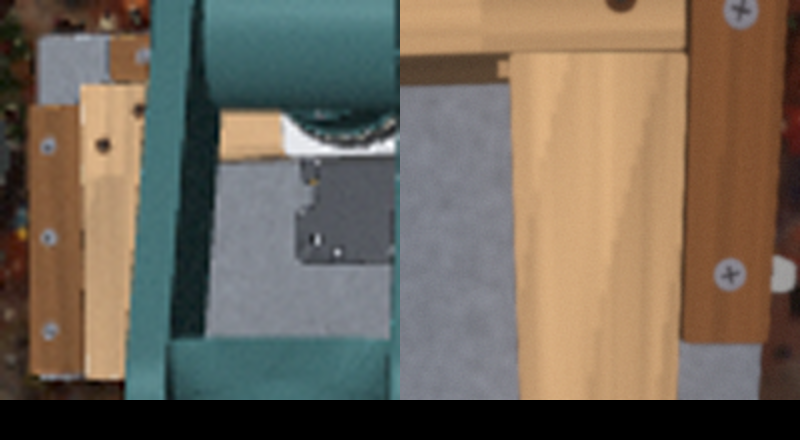

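Call:
{"op": "play_rows", "data": {"rows": [[4,[0,0.02,0],[0,0,0]],[4,[0,0.04,0],[0,0,0]],[4,[0,0.06,0],[0,0,0]],[4,[0,0.08,0],[0,0,0]],[4,[0,0.1,0],[0,0,0]],[4,[0,0.1,0],[0,0,0]],[4,[0,0.1,0],[0,0,0]]]}}

```text
time: 11.48
tool_pos: [0.4864, 0.0581, 0.0188]
ee_rot: [3.141, 0.003, 1.614]
wrist_force: [-0.2, -6.4, 6.2]
width: 0.0449
```

Call:
{"op": "play_rows", "data": {"rows": [[4,[0,0.03,0],[0,0,0]],[4,[0,0.06,0],[0,0,0]],[4,[0,0.09,0],[0,0,0]],[4,[0,0.12,0],[0,0,0]],[4,[0,0.15,0],[0,0,0]],[4,[0,0.15,0],[0,0,0]],[4,[0,0.15,0],[0,0,0]]]}}

```text
time: 12.07
tool_pos: [0.4865, 0.0581, 0.0188]
ee_rot: [3.141, 0.006, 1.614]
wrist_force: [-0.7, -9.6, 5.8]
width: 0.045
```

Call:
{"op": "play_rows", "data": {"rows": [[4,[0,0.03,0],[0,0,0]],[4,[0,0.06,0],[0,0,0]],[4,[0,0.09,0],[0,0,0]],[4,[0,0.1,0],[0,0,0]],[4,[0,0.1,0],[0,0,0]],[4,[0,0.1,0],[0,0,0]]]}}

```text
time: 12.57
tool_pos: [0.4865, 0.0582, 0.0188]
ee_rot: [3.141, 0.008, 1.614]
wrist_force: [0.3, -11.1, 5.0]
width: 0.0447
```

Call:
{"op": "play_rows", "data": {"rows": [[4,[0,0.03,0],[0,0,0]],[4,[0,0.06,0],[0,0,0]],[4,[0,0.09,0],[0,0,0]],[4,[0,0.12,0],[0,0,0]],[4,[0,0.14,0],[0,0,0]],[4,[0,0.14,0],[0,0,0]],[4,[0,0.14,0],[0,0,0]],[4,[0,0.14,0],[0,0,0]]]}}

```text
time: 13.23
tool_pos: [0.4866, 0.0584, 0.0188]
ee_rot: [3.141, 0.01, 1.614]
wrist_force: [1.5, -14.3, 4.6]
width: 0.0446
```

```bash
python3 - <<'E'
from h import *
o=get_obs(); print(o["tool_pos"],o["ee_rot"],o["width"],o["wrist_force"],np.abs(o["qvel"]).max())
t=snap("top");s=snap("wrist");d=snap("side")
W=np.zeros((600,800,3),np.uint8);W[:400,:400]=cv2.resize(t["pixels"][200:280,205:285,::-1],(400,400),interpolation=2);W[:300,400:]=cv2.resize(s["pixels"][0:150,160:360,::-1],(400,300))
W[300:,400:]=cv2.resize(d["pixels"][150:225,240:340,::-1],(400,300),interpolation=2)
cv2.imwrite("pics/j.png",W)
print(get_obs()["wrist_force"])
E
```

```text
[0.48656672 0.0584398  0.01877081] [3.14105748 0.01026425 1.61396947] 0.04458289885489428 [  1.54785988 -14.2826134    4.62961668] 0.00184397459087179
[  0.38955651 -15.05206556   5.52167793]
```

View pics/j.png

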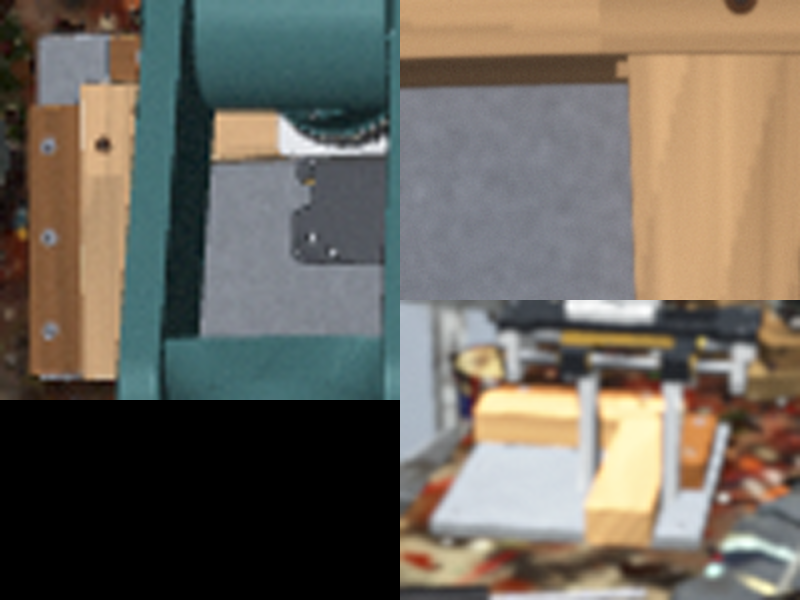

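```bash
python3 -c "
from h import *
close_job(); o=get_obs(); print(o['time'],o['wrist_force'],o['tool_pos'],o['width'])"
```

```text
the job is handed in; nothing more can be done
the job is handed in; nothing more can be done
```

The rail is home in the joint and the job is handed in, with the gripper still holding it and pushing towards the end fence. I lifted the rail, turned it to the jig, laid it on the base about 1–2 mm off the side fence, and slid the tongue into the fork until it came to a hard stop.

The last checks before hand-in, at about 13 s of the 45 s allowed:
- **Push:** the wrist force sensor read 14.3–15.1 N along the push. Taking off an estimated 1–3 N of sliding friction, the fence takes about 11.5–14 N. That contact force was not measured directly.
- **Joint and stile:** the pictures show the joint closed and the stile flush against the end fence. It went slightly askew, about 2 mm off the fence at its far end, on the way in and straightened when pressed.
- **Hold:** the rail lies on the base, still gripped at 44.6 mm opening, with the arm practically still.
- **Position:** the calculated shoulder position agrees with the seated position to about 2 mm, which is the camera calibration's accuracy.
- **Squareness:** my estimates of the jig's angle ranged over 1.57–1.63 rad. The tool sits at 1.614, so squareness rests on the flush contact more than on that number.
- **Other items:** I steered clear of the spare stile, tape and screwdriver and saw nothing moved, but did not measure them again at the end. I never located the tin lid in the pictures.

No verdict was reported, and I could take no reading after hand-in.

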